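# Preset the pasta roller's three thumbwheels and start it

## Robot

A 7-joint arm with a two-finger parallel gripper is mounted at the origin on the work surface. World frame = base frame: x ahead of the robot, y to its left, z up, the work surface at z = 0. Lengths are in m, angles in rad, forces in N, time in s.
With the tool pointing down it reaches from about 0.4 to 0.85 m from the base axis. Payload 10.4 kg.
Tool frame: the origin (TCP) lies on the centre line of the jaws, within the pads' length; the fingertips stand 11 mm ahead of it and the grasp point (between the pads) lies 8 mm behind it; z points along the fingers, y is the line along which they close (so a half turn about z gives the same grasp; the last joint's range is limited). The gripper opens to 87 mm and grips with 3 to 60 N. Pads are 19 mm wide; open, the fingers measure 117 mm over their backs; the gripper's body (75 mm by 190 mm) begins 51 mm behind the grasp point.
Start: joints at [-1.235, 0.332, -0.065, 1.46, 0.022, 1.35, -0.088], TCP at [0.219, 0.585, 0.234] pointing down, gripper open.
Joint ranges: [-2.6, 2.6], [-0.5, 2.12], [-1.47, 1.34], [0.16, 2.42], [-1.27, 4.41], [0.06, 2.06], [-2.6, 2.6]. Speed limits (rad/s): [2.22, 2.22, 2.79, 2.79, 3.14, 3.14, 3.14].

## Interface

Orientations are given as a unit quaternion [x, y, z, w].
In Python, from bench import r gives the robot as it stands.
- The arm moves only by the shell command python3 -m pendant 'ROWS' [OPENING] [FORCE]. ROWS is JSON, a list of rows, each a list of 4 numbers: the shift along the tool's x, y, z in m, then the turn about the tool's z in rad. A call has 1 to 8 rows; each row shifts and turns the commanded pose from where the row before left it, along the tool's axes as they then stand; what a row does not reach is not made up. A row lasts 1/12 s, in which the tool goes at most 41.7 mm and 7.16 degrees, less where a joint would pass 70% of its speed; a pose out of reach is approached as far as the arm can. A call with a gripper value outside its range is refused whole. OPENING is the opening, from 0 (shut) to 1 (fully open), set as the call begins (- or left out, the last holds). The fingers move at their own pace and stop on an object; FORCE is the grip in N (left out, the last holds). Time passes only in rows, so rows that do not move let the fingers close. It gives the time, the measured TCP pose, the force, the opening and the grip force at its end, in the units of the state.
- r.read_state(): the state, without advancing time (a new reading comes with each control period).
- r.camera(name): name is "scene" or "top" or "wrist"; returns a dict with "img" (400x640x3 uint8, red, green, blue), "camera_matrix" (3x3 intrinsics, pixels), "xyz" and "attitude" of the camera in the world. Camera axes: x right, y down, z forward; pixel columns grow to the right and rows downward; lengths in m; the calibration is good to about 2 mm. A picture is of the moment at which its call begins. There is no depth.
- r.close_job(): hands the job in; it is judged then, once.
Trained networks look in the newest picture that a camera, given by its name, has taken for a name from the list of things; names that differ only in an ending like _2 or _b are one class to them, and where a whole thing is asked for, a point or a joint stands for the part that bears it (a point fixed in the world has none). Each returns a list of dicts, best first, with "score" (0 to 1); they miss things now and then, are a little off and sometimes report something else, mostly with a low value. They report only what shows in the picture. A call takes as long as a camera call. They do not tell look-alikes from the thing itself.
- r.outline_of(thing, camera): "mask" (400x640 bool, what is visible of it) and "bbox" ([centre column, centre row, width, height] in pixels, round what is visible of it).
The state is a dict: "time": time; "joint_positions": joint angles; "joint_vel": joint speeds; "joint_torque": joint torques, N m; "ee_pos": TCP position; "eef_rot": TCP orientation; "ft_force": force on the tool from outside, world axes, zero at the start; "torque": the same for the moment, N m; "width": finger opening in m; "grip_force": force on a finger pad.
Only numpy, scipy, OpenCV 4.12 (cv2) and the standard library are available. Lean on these libraries where they do the work, as an engineer would, in place of code of your own. Each camera call takes 0.05 s, during which the arm holds its last target. There are 200 camera calls.

## Task

Set the three thumbwheels of the pasta roller's white control unit to 4, 2, 5 from left to right as seen from the robot, each digit squarely on top between its red pointers, then press the green start button fully down and let it come up again. The wheels sit on delicate sprung axles, so press them gently, never with more than about 15 N; do not press the button before the code is set, and leave everything else on the tray where it is.

Things in the scene. Friction and masses are not known exactly. Their poses are not given: they have to be found in the camera images.
- control: White control unit of the pasta roller, 110 (x) by 216 (y) by 60 mm high, fixed on the tray; origin: centre of underside, z up. Three thumbwheels stick 12 to 20 mm out of its top, in a row along y: left y=+70, middle +32, right -6 mm; start button at y=-74 mm. All at x=0. Bridges beside the wheels, up to 65 mm high, carry red pointers marking top centre. Over 40 N on it does damage.
- wheel_bank: The set of three thumbwheels with their dark plate and bridges, in the top of the control unit; origin on the plate, 60 mm above the tray, below the middle wheel. Delicate: more than 18 N on any wheel or bridge damages it.
- wheel_left (a joint): Angle (rad) of the left (seen from the robot; +y end) thumbwheel. Six coloured faces with pips: 1 white, 2 yellow, 3 red, 4 green, 5 blue, 6 black. Digit n is squarely on top at (n-1)*1.0472. Grows as the top of the rim is drawn along the unit's +x. Stiff (0.06 N m friction), stays where left; end stops 0.5 rad beyond 1 and 6.
- wheel_left_top (a point): Nominal top of the left (seen from the robot; +y end) wheel's rim, mid-width, 80 mm above the tray; the seats are worn, so each unloaded rim really is 0 to 8 mm lower. Wheel 52 mm diameter, 24 mm wide, 14 mm from the next, axle along the unit's y. Not pinchable: a closed fingertip pressed on top and drawn along the unit's x turns it by friction, slipping below some 4 N. Sprung: sinks 1 mm per 8 N.
- wheel_mid (a joint): Angle (rad) of the middle thumbwheel. Six coloured faces with pips: 1 white, 2 yellow, 3 red, 4 green, 5 blue, 6 black. Digit n is squarely on top at (n-1)*1.0472. Grows as the top of the rim is drawn along the unit's +x. Stiff (0.06 N m friction), stays where left; end stops 0.5 rad beyond 1 and 6.
- wheel_mid_top (a point): Nominal top of the middle wheel's rim, mid-width, 80 mm above the tray; the seats are worn, so each unloaded rim really is 0 to 8 mm lower. Wheel 52 mm diameter, 24 mm wide, 14 mm from the next, axle along the unit's y. Not pinchable: a closed fingertip pressed on top and drawn along the unit's x turns it by friction, slipping below some 4 N. Sprung: sinks 1 mm per 8 N.
- wheel_right (a joint): Angle (rad) of the right (next to the button) thumbwheel. Six coloured faces with pips: 1 white, 2 yellow, 3 red, 4 green, 5 blue, 6 black. Digit n is squarely on top at (n-1)*1.0472. Grows as the top of the rim is drawn along the unit's +x. Stiff (0.06 N m friction), stays where left; end stops 0.5 rad beyond 1 and 6.
- wheel_right_top (a point): Nominal top of the right (next to the button) wheel's rim, mid-width, 80 mm above the tray; the seats are worn, so each unloaded rim really is 0 to 8 mm lower. Wheel 52 mm diameter, 24 mm wide, 14 mm from the next, axle along the unit's y. Not pinchable: a closed fingertip pressed on top and drawn along the unit's x turns it by friction, slipping below some 4 N. Sprung: sinks 1 mm per 8 N.
- start (a joint): Travel (m) of the round green start button, 34 mm in diameter, pressed straight down: 0 up, 0.006 fully down; its spring takes 5 N to be fully down and pushes it up again.
- start_top (a point): Centre of the top face of the start button when it is up, 82 mm above the tray; it moves down with the button.
- bowl: Stainless mixing bowl, 200 mm across, 90 mm high; origin at the centre of its underside; a bystander.
- jar_a: Sealed clear glass jar with steel lid, 90 mm across, 130 mm high; origin at the centre of its underside; a bystander.
- jar_b: Sealed amber glass jar with red lid, 90 mm across, 130 mm high; origin at the centre of its underside; a bystander.
- rolling_pin: Green plastic rolling pin lying on its side along its y axis, 44 mm thick, 290 mm long; origin at the centre of its underside; a bystander.
- mug: Blue ceramic mug, 80 mm across, 85 mm high; origin at the centre of its underside; a bystander.
- tin: Steel food can with paper label, 72 mm across, 100 mm high; origin at the centre of its underside; a bystander.
- scraper: Steel dough scraper, 130 mm wide, lying flat, 20 mm high at its wooden grip; origin at the centre of its underside; a bystander.
Mind the look-alikes: they are no part of the job. There is more than one size of the control; the one meant has the size given above.

How it is judged:
On the way, in this order (a step that is already met when the one before it is completed fails the run):
1. all three wheels show the code 4, 2, 5 on top (value of joint wheel_left between 2.9716 and 3.3116 rad and value of joint wheel_mid between 0.8772 and 1.2172 rad and value of joint wheel_right between 4.0188 and 4.3588 rad), for 0.2 s.
2. the start button is pressed fully down with the code set (all of step 1 and value of joint start above 0.0048 m), for 0.05 s.
At the end, for the whole second after the job is handed in: the wheels stand at digits 4, 2, 5 (left, middle, right), each within 0.17 rad (10 degrees) of square; the start button is up again (under 1.5 mm of travel); the unit is not touched; bystanders are within 30 mm of where they were (all of step 1 and value of joint start below 0.0015 m and contact force between each of the arm, the fingers and control below 0.1 N and distance of each of bowl, jar_a, jar_b, rolling_pin, mug, tin, scraper from where it was at the start of the episode below 0.03 m).
It fails at once if the thumbwheels are pressed with more than 18 N (contact force between any of the fingers, the arm and wheel_bank above 18 N).
It fails at once if the control unit is pressed with more than 40 N (contact force between any of the fingers, the arm and control above 40 N).
It fails at once if the start button is pressed while the code is not set (value of joint start above 0.003 m and not (value of joint wheel_left between 2.9716 and 3.3116 rad and value of joint wheel_mid between 0.8772 and 1.2172 rad and value of joint wheel_right between 4.0188 and 4.3588 rad)).
It fails at once if a bystander is pushed more than 30 mm (distance of any of bowl, jar_a, jar_b, rolling_pin, mug, tin, scraper from where it was at the start of the episode above 0.03 m).
It also fails if it takes over 72 s, if anything falls off the work surface, if the arm or the gripper's body presses on something with over 40 N, if the wrist force passes 120 N, or if a joint passes its speed limit or range.

## Working session

There is one attempt and no reset: what is moved stays moved. The work goes in short steps, Python scripts to look and compute and a shell command to move; the robot and the scene stay as the last step left them, time stands still between calls to the robot, and variables do not carry over. Pictures are saved under pics/ and viewed, at most 10 in all, crops included, and the job is handed in when it is done.

```bash
mkdir -p pics; ls
python3 - <<'E'
from bench import r
import cv2,numpy as np
s=r.read_state();print({k:np.round(v,3).tolist() for k,v in s.items()})
for n in("top","scene"):
    c=r.camera(n);cv2.imwrite(f"pics/{n}0.png",c["img"][:,:,::-1])
    print(n,c["camera_matrix"],c["xyz"],c["attitude"])
    for t in("control","wheel_bank"):
        for o in r.outline_of(t,n):print(t,o["score"],o["bbox"])
E
```

```text
pics
{'time': 0.0, 'joint_positions': [-1.235, 0.333, -0.065, 1.461, 0.022, 1.35, -0.089], 'joint_vel': [-0.0, 0.001, 0.003, 0.001, 0.0, 0.001, -0.0], 'joint_torque': [-0.0, -62.327, 0.024, -38.989, -0.061, 0.04, 0.0], 'ee_pos': [0.219, 0.585, 0.233], 'eef_rot': [0.178, 0.984, -0.001, -0.0], 'ft_force': [-0.366, -0.007, -0.095], 'torque': [-0.032, 0.037, 0.034], 'grip_force': 0.0, 'width': 0.087}
top [[377.19137133   0.         312.66264423]
 [  0.         377.19137133 205.65829493]
 [  0.           0.           1.        ]] [ 0.34121267 -0.00941037  1.15074744] [-0.66261769  0.74151535 -0.07727692  0.07156161]
control 0.73 [447.0, 223.4, 37.4, 36.8]
control 0.71 [162.3, 298.1, 72.6, 75.3]
control 0.6 [377.1, 204.2, 52.6, 25.7]
control 0.59 [350.9, 290.9, 57.0, 39.3]
control 0.58 [306.1, 232.8, 81.1, 40.5]
wheel_bank 0.91 [293.8, 231.8, 43.3, 22.5]
wheel_bank 0.77 [370.1, 202.9, 25.0, 22.0]
wheel_bank 0.63 [345.1, 291.6, 32.7, 25.1]
wheel_bank 0.48 [163.6, 226.6, 50.9, 42.7]
scene [[449.64380304   0.         322.89613256]
 [  0.         449.64380304 208.91869592]
 [  0.           0.           1.        ]] [ 1.37376372 -0.80257629  0.8084088 ] [ 0.81021081  0.34143137 -0.18813256 -0.43770904]
control 0.76 [268.4, 255.0, 52.4, 39.6]
control 0.76 [249.5, 207.1, 47.4, 35.0]
control 0.57 [313.2, 214.9, 73.1, 52.4]
wheel_bank 0.81 [322.0, 201.5, 43.4, 25.8]
wheel_bank 0.77 [278.4, 246.2, 32.5, 19.8]
wheel_bank 0.6 [254.6, 198.1, 22.5, 16.2]
```

View pics/top0.png

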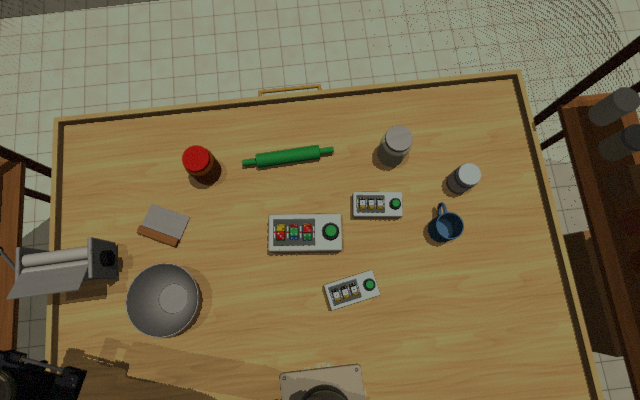

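```bash
cat > h.py <<'E'
import numpy as np,cv2
from scipy.spatial.transform import Rotation as R
def px2w(c,u,v,z):
    K=c["camera_matrix"];d=R.from_quat(c["attitude"]).apply(np.linalg.inv(K)@[u,v,1]);o=np.array(c["xyz"])
    return o+d*(z-o[2])/d[2]
def w2px(c,p):
    q=c["camera_matrix"]@R.from_quat(c["attitude"]).inv().apply(np.array(p)-c["xyz"]);return q[:2]/q[2]
E
python3 - <<'E'
from bench import r
from h import *
c=r.camera("top");im=c["img"]
cv2.imwrite("pics/top1.png",cv2.resize(im[170:330,230:430],None,fx=4,fy=4,interpolation=cv2.INTER_CUBIC)[:600,:,::-1])
for o in r.outline_of("control","top"):
    m=o["mask"].astype(np.uint8);rc=cv2.minAreaRect(cv2.findNonZero(m));b=cv2.boxPoints(rc)
    print(o["score"],rc,[np.round(px2w(c,*p,.06)[:2],3).tolist() for p in b])
E
```

```text
0.97 ((351.17864990234375, 289.1019287109375), (26.94620132446289, 51.79994201660156), 72.4075698852539) [[0.345, -0.034], [0.373, -0.179], [0.3, -0.191], [0.273, -0.048]]
0.77 ((304.3038330078125, 232.50701904296875), (39.43913650512695, 73.8100814819336), 87.95458984375) [[0.564, 0.106], [0.547, -0.111], [0.432, -0.1], [0.448, 0.112]]
0.7 ((377.0, 204.0), (26.0, 50.0), 90.0) [[0.605, -0.153], [0.588, -0.301], [0.511, -0.288], [0.527, -0.142]]
```

View pics/top1.png

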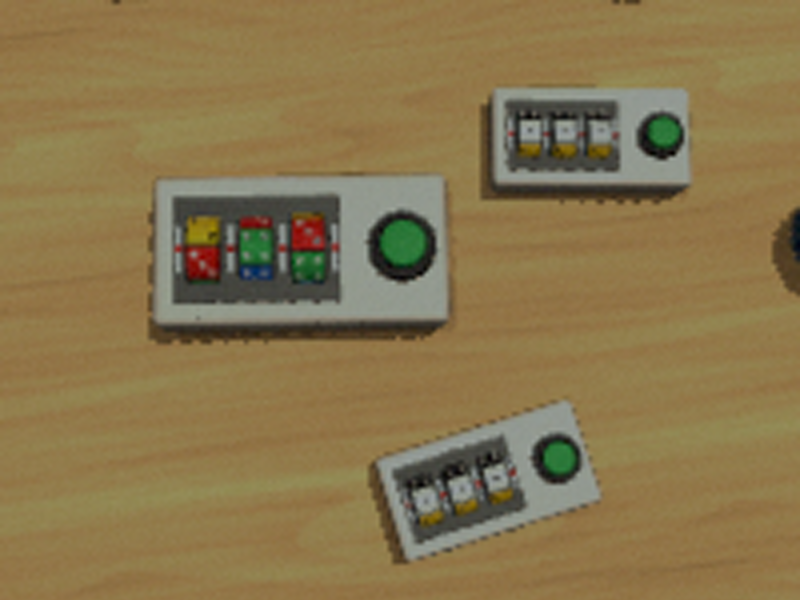

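The big unit in the crop is the one meant, at about (0.50, 0.00). Its wheels look like left between 2 and 3, middle 4, and right between 3 and 4. The two smaller units are look-alikes.

```bash
python3 -m pendant '[[0,0,0,0.124],[0,0,0,0.124],[0,0,0,0.124],[0,0,0,0.124],[0,0,0,0.124],[0,0,0,0.124],[0,0,0,0.124],[0,0,0,0.124]]' 0 5
python3 -m pendant '[[0,0,0,0.124],[0,0,0,0.124],[0,0,0,0.05],[-0.033,0.02,0,0],[-0.033,0.02,0,0],[-0.033,0.02,0,0],[-0.033,0.02,0,0],[-0.033,0.02,0,0]]'
python3 -m pendant '[[-0.033,0.02,0,0],[-0.033,0.02,0,0],[-0.033,0.02,0,0],[-0.033,0.02,0,0],[-0.033,0.02,0,0],[-0.033,0.02,0,0],[-0.033,0.02,0,0],[-0.033,0.02,0,0]]'
python3 -m pendant '[[-0.033,0.02,0,0],[-0.033,0.02,0,0],[-0.033,0.02,0,0],[0,0,0,0],[0,0,0,0]]'
python3 - <<'E'
from bench import r
from h import *
c=r.camera("wrist");cv2.imwrite("pics/w0.png",c["img"][:,:,::-1])
print(c["camera_matrix"],c["xyz"],c["attitude"])
s=r.read_state();print(s["time"],s["ee_pos"],s["eef_rot"],s["ft_force"],s["joint_positions"])
E
```

```text
time: 1.07
ee_pos: [0.2194, 0.5852, 0.2336]
eef_rot: [0.628, 0.779, 0.0, -0.0]
ft_force: [-0.5, -0.1, -0.2]
width: 0.0418
grip_force: 0.0
time: 1.73
ee_pos: [0.3068, 0.4112, 0.2336]
eef_rot: [0.734, 0.679, 0.0, -0.0]
ft_force: [0.4, -0.0, 1.0]
width: 0.0008
grip_force: 0.0
time: 2.4
ee_pos: [0.4457, 0.1354, 0.2339]
eef_rot: [0.734, 0.679, 0.001, -0.0]
ft_force: [0.6, -0.1, -0.2]
width: 0.0007
grip_force: 0.0
time: 2.82
ee_pos: [0.4979, 0.0316, 0.2336]
eef_rot: [0.736, 0.677, 0.0, 0.0]
ft_force: [0.1, 0.4, -1.2]
width: 0.0001
grip_force: 0.0
[[303.9467551    0.         324.03969232]
 [  0.         303.9467551  194.31735433]
 [  0.           0.           1.        ]] [0.50445873 0.10285209 0.38482795] [ 0.99037746 -0.04108973 -0.00545293  0.13203935]
2.8667 [0.49737972 0.03353146 0.2334997 ] [ 7.34655914e-01  6.78439885e-01  3.00152074e-06 -1.03403876e-04] [-0.17743974  0.92003908 -0.52207473] [-0.77792859  0.03502378  0.64135843  1.81688537 -0.02194309  1.29681527
 -0.21044632]
```

View pics/w0.png

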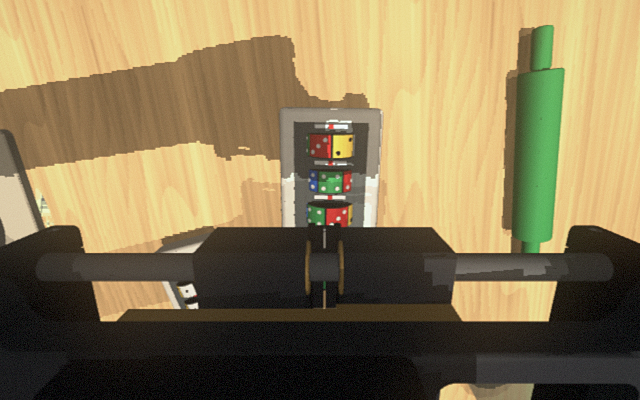

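The wrist view looks along the unit, with +y up and +x to the right. The unit's end corners are at about (282,109) and (382,109), and the red pointers are at column ~331. All three wheels can be read.

Run:
```python
from bench import r
from h import *
c=r.camera("wrist");im=c["img"]
g=im.min(2)
print("corners",[np.round(px2w(c,*p,.06),4)[:2].tolist() for p in((282,109),(382,109),(279,225),(379,225))])
h=cv2.cvtColor(im,cv2.COLOR_RGB2HSV)
m=(((h[...,0]<6)|(h[...,0]>174))&(h[...,1]>120)&(h[...,2]>90)).astype(np.uint8)
n,l,st,ce=cv2.connectedComponentsWithStats(m)
for i in range(1,n):
    if 280<ce[i][0]<380 and ce[i][1]<235:print(st[i],ce[i].round(1),px2w(c,*ce[i],.065).round(4))
crop=cv2.resize(im[100:235,265:400],None,fx=4.4,fy=4.4,interpolation=cv2.INTER_CUBIC);cv2.imwrite("pics/w1.png",crop[:,:,::-1])
t=r.camera("top");o=r.outline_of("start","top")
for q in o[:5]:print("start",q["score"],px2w(t,*q["bbox"][:2],.08).round(4))
```

```text
corners [[0.4608, 0.1111], [0.5633, 0.1029], [0.4427, -0.015], [0.5561, -0.0241]]
[329 126   5   5  21] [331.4 128.1] [0.5099 0.0881 0.065 ]
[311 136  21  24 398] [321.6 147.6] [0.4982 0.069  0.065 ]
[329 162   4   5  17] [330.6 164.4] [0.5063 0.0506 0.065 ]
[343 173   9  21 139] [347.2 182.5] [0.5228 0.0295 0.065 ]
[328 197   5   5  24] [330.1 198.9] [0.5029 0.0126 0.065 ]
[326 208  22  19 294] [337. 217.] [ 0.509  -0.0088  0.065 ]
start 0.57 [ 0.5506 -0.2767  0.08  ]
start 0.5 [ 0.3303 -0.1614  0.08  ]
start 0.44 [ 0.4907 -0.0733  0.08  ]
```

View pics/w1.png

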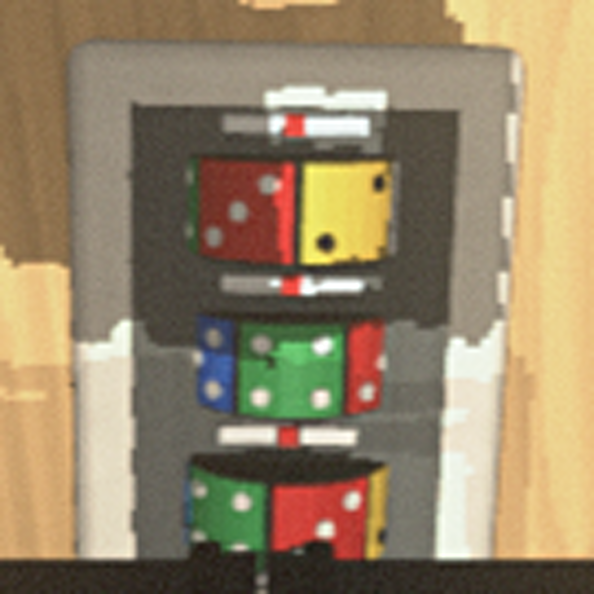

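```bash
python3 -m pendant '[[0.0366,-0.0022,0,0],[0,0,0.034,0],[0,0,0.034,0],[0,0,0.034,0],[0,0,0.032,0],[0,0,0,0],[0,0,0,0],[0,0,0,0]]'
python3 -m pendant '[[0,0,0.001,0],[0,0,0.001,0],[0,0,0.001,0],[0,0,0.001,0],[0,0,0,0],[0,0,0,0]]'
```

```text
time: 3.68
ee_pos: [0.4989, 0.0712, 0.1013]
eef_rot: [0.734, 0.679, 0.001, 0.0]
ft_force: [0.9, -0.2, 0.1]
width: 0.0003
grip_force: 0.0
time: 4.18
ee_pos: [0.498, 0.0706, 0.0957]
eef_rot: [0.734, 0.679, 0.0, -0.0]
ft_force: [-0.8, -0.2, -0.9]
width: 0.0007
grip_force: 0.0
```

```bash
python3 -m pendant '[[0,0,0.001,0],[0,0,0.001,0],[0,0,0.001,0],[0,0,0.001,0],[0,0,0,0],[0,0,0,0]]'
python3 -m pendant '[[0,0,0.001,0],[0,0,0,0],[0,0,0,0]]'
python3 -m pendant '[[0,0,0.001,0],[0,0,0,0],[0,0,0,0]]'
```

```text
time: 4.68
ee_pos: [0.4979, 0.0705, 0.0914]
eef_rot: [0.734, 0.679, -0.0, -0.0]
ft_force: [0.1, 0.0, -0.9]
width: 0.0006
grip_force: 0.0
time: 4.93
ee_pos: [0.498, 0.0706, 0.0905]
eef_rot: [0.734, 0.679, 0.0, -0.0]
ft_force: [-0.5, -0.1, 0.6]
width: 0.0005
grip_force: 0.0
time: 5.18
ee_pos: [0.4981, 0.0706, 0.0896]
eef_rot: [0.734, 0.679, 0.0, 0.0]
ft_force: [-0.1, 0.1, -0.0]
width: 0.0004
grip_force: 0.2
```

```bash
for i in 1 ; do python3 -m pendant '[[0,0,0.001,0],[0,0,0,0],[0,0,0,0]]'|grep -E "ee_pos|ft_"; python3 -m pendant '[[0,0,0.001,0],[0,0,0,0],[0,0,0,0]]'|grep -E "ee_pos|ft_"; done
```

```text
ee_pos: [0.4982, 0.0706, 0.0888]
ft_force: [-0.5, 0.9, 3.3]
ee_pos: [0.4983, 0.0706, 0.088]
ft_force: [-3.0, -0.0, 8.0]
```

```bash
python3 -m pendant '[[0,0.002,0,0],[0,0.002,0,0],[0,0.003,0,0],[0,0.003,0,0],[0,0,0,0]]'|grep -E "ee_pos|ft_";python3 -m pendant '[[0,0.003,0,0],[0,0.003,0,0],[0,0.002,0,0],[0,0.002,0,0],[0,0,0,0]]'|grep -E "ee_pos|ft_"
python3 - <<'E'
from bench import r
from h import *
c=r.camera("wrist");im=c["img"]
cv2.imwrite("pics/w2.png",np.hstack([im[100:330,240:420],r.camera("scene")["img"][120:350,230:430]])[:,:,::-1].repeat(2,0).repeat(2,1))
E
```

```text
ee_pos: [0.5088, 0.0696, 0.0883]
ft_force: [-1.9, -1.0, 11.2]
ee_pos: [0.5186, 0.0688, 0.088]
ft_force: [0.2, -0.7, 5.9]
```

View pics/w2.png

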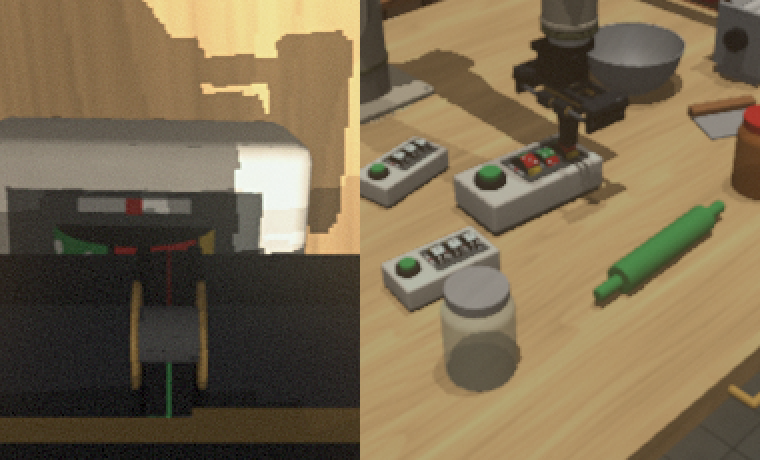

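Scene and wrist views agree: the left wheel has rolled and red (3) is now around the top, so friction drive works. Now a second stroke.

```bash
python3 -m pendant '[[0,0,-0.008,0],[0,-0.010,0,0],[0,-0.010,0,0],[0,0,0,0],[0,0,0.004,0],[0,0,0.002,0],[0,0,0.002,0],[0,0,0,0]]'|grep -E "ee_pos|ft_"
python3 -m pendant '[[0,0.002,0,0],[0,0.002,0,0],[0,0.003,0,0],[0,0.003,0,0],[0,0,0,0]]'|grep -E "ee_pos|ft_";python3 -m pendant '[[0,0.003,0,0],[0,0.003,0,0],[0,0.002,0,0],[0,0.001,0,0],[0,0,0,0]]'|grep -E "ee_pos|ft_"
python3 -m pendant '[[0,0,-0.009,0],[0,0,-0.03,0],[-0.019,0,-0.030,0],[-0.019,0,0,0],[0,-0.004,0,0],[0,0,0,0]]'|grep -E "time|ee_pos|ft_"
cat > look.py <<'E'
import sys
from bench import r
from h import *
c=r.camera("wrist");im=c["img"]
n=sys.argv[1]
yaw=np.array([.996,-.088]);yv=np.array([.088,.996])
B=np.array([.5046,.0316])
h=cv2.cvtColor(im,cv2.COLOR_RGB2HSV)
for nm,uy in(("L",38),("M",0),("R",-38)):
    print(nm)
    for dy in(-5,0,5):
        line=[]
        for dx in range(-20,21,1):
            zz=.052+np.sqrt(26**2-dx**2)/1000
            p=np.r_[B+yaw*dx/1e3+yv*(uy+dy)/1e3,zz]
            u,v=np.round(w2px(c,p)).astype(int)
            if not(0<=u<640 and 0<=v<400):line.append("-");continue
            H,S,V=map(int,h[v,u])
            line.append("k" if V<50 else "w" if S<70 else "r" if H<9 or H>172 else "y" if H<38 else "g" if H<90 else "b" if H<135 else "?")
        print("".join(line))
cv2.imwrite(f"pics/{n}.png",cv2.resize(im[60:260,220:440],None,fx=3,fy=3,interpolation=cv2.INTER_CUBIC)[:,:,::-1])
E
python3 look.py w3
```

```text
ee_pos: [0.498, 0.0709, 0.0875]
ft_force: [-4.7, 0.5, 10.3]
ee_pos: [0.5093, 0.0698, 0.0883]
ft_force: [-1.9, 0.0, 11.0]
ee_pos: [0.518, 0.069, 0.088]
ft_force: [-0.5, 0.0, 7.5]
time: 8.62
ee_pos: [0.5096, 0.0306, 0.1568]
ft_force: [-0.7, 0.4, -0.4]
L
bwwwbbbbwggggwwwggggggggggggwwgggggwrrrrr
bbbbbbbbwggggggggggggggggggggggggggwrrrrr
bwwwwbbbkggggwwwwggggggggggwwwwwgggrrrrrr
M
wwwwwbbkkggwwwwwgggggggggwwwwwgggkrrrwwww
bbbbbbbkkggggggggggggggggggggggggkyrrrrrr
wwwwbbbkkgggwwwggggggggggggwwwgggkrrrrrrr
R
kkkkkkkkkkyyyykkkkkkkkkkkkkkwkkkkkkkkkyyy
kkkkkkkkkkkyyyykkkkkkkkkkrrrkkkkkkkkkkyyy
kkkkkkkkkkkyyyykkkkkkkkkkrrrkkkkkkkkkkkkk
```

```bash
python3 -m pendant '[[0,0.005,0.03,0],[0,0,0.03,0],[0,0,0.004,0],[0,0,0.001,0],[0,0,0.001,0],[0,0,0,0],[0,0,0,0]]'|grep -E "ee_pos|ft_"
python3 -m pendant '[[0,0,0.001,0],[0,0,0,0],[0,0,0,0]]'|grep -E "ee_pos|ft_"
python3 -m pendant '[[0,0,0.001,0],[0,0,0,0],[0,0,0,0]]'|grep -E "ee_pos|ft_"
```

```text
ee_pos: [0.5158, 0.0314, 0.0918]
ft_force: [0.2, -0.8, 0.8]
ee_pos: [0.5152, 0.0312, 0.0899]
ft_force: [-0.4, 0.3, -0.7]
ee_pos: [0.5149, 0.0311, 0.0885]
ft_force: [-0.1, -0.6, -0.9]
```

```bash
python3 -m pendant '[[0,0,0.001,0],[0,0,0,0],[0,0,0,0]]'|grep -E "ee_pos|ft_"
python3 -m pendant '[[0,0,0.001,0],[0,0,0,0],[0,0,0,0]]'|grep -E "ee_pos|ft_"
```

```text
ee_pos: [0.5149, 0.0311, 0.0875]
ft_force: [1.0, 0.9, -0.4]
ee_pos: [0.5149, 0.0311, 0.0864]
ft_force: [-0.2, -0.4, -0.4]
```

```bash
python3 -m pendant '[[0,0,0.001,0],[0,0,0,0],[0,0,0,0]]'|grep -E "ee_pos|ft_"
```

```text
ee_pos: [0.5149, 0.0311, 0.0855]
ft_force: [0.2, -0.4, 0.2]
```

```bash
python3 -m pendant '[[0,0,0.001,0],[0,0,0,0],[0,0,0,0]]'|grep -E "ee_pos|ft_"
```

```text
ee_pos: [0.5151, 0.0311, 0.0846]
ft_force: [0.9, 0.1, 0.4]
```

```bash
python3 -m pendant '[[0,0,0.001,0],[0,0,0,0],[0,0,0,0]]'|grep -E "ee_pos|ft_"
```

```text
ee_pos: [0.5152, 0.0311, 0.0838]
ft_force: [0.1, 0.7, 3.8]
```

```bash
python3 -m pendant '[[0,0,0.0007,0],[0,-0.002,0,0],[0,-0.002,0,0],[0,-0.003,0,0],[0,0,0,0]]'|grep -E "ee_pos|ft_";python3 -m pendant '[[0,-0.003,0,0],[0,-0.003,0,0],[0,-0.003,0,0],[0,-0.002,0,0],[0,-0.001,0,0],[0,0,0,0]]'|grep -E "ee_pos|ft_"
```

```text
ee_pos: [0.5094, 0.0317, 0.084]
ft_force: [2.3, -0.2, 8.6]
ee_pos: [0.4973, 0.0328, 0.0839]
ft_force: [1.5, 1.1, 7.6]
```

```bash
python3 -m pendant '[[0,0,-0.008,0],[0,0.010,0,0],[0,0.009,0,0],[0,0,0,0],[0,0,0.004,0],[0,0,0.002,0],[0,0,0.002,0],[0,0,0,0]]'|grep -E "ee_pos|ft_"
python3 -m pendant '[[0,-0.002,0,0],[0,-0.002,0,0],[0,-0.003,0,0],[0,-0.003,0,0],[0,0,0,0]]'|grep -E "ee_pos|ft_";python3 -m pendant '[[0,-0.003,0,0],[0,-0.003,0,0],[0,-0.002,0,0],[0,-0.001,0,0],[0,0,0,0]]'|grep -E "ee_pos|ft_"
python3 -m pendant '[[0,0,-0.009,0],[0,0,-0.03,0],[-0.019,0,-0.030,0],[-0.019,0,0,0],[0,0.014,0,0],[0,0,0,0]]'|grep -E "time|ee_pos|ft_"
python3 look.py w4
```

```text
ee_pos: [0.5154, 0.0309, 0.083]
ft_force: [-0.3, -1.2, 8.8]
ee_pos: [0.5061, 0.0318, 0.0839]
ft_force: [1.7, -1.5, 10.1]
ee_pos: [0.4971, 0.0326, 0.0837]
ft_force: [1.2, -0.4, 8.4]
time: 13.92
ee_pos: [0.5081, -0.0072, 0.1526]
ft_force: [-0.1, 0.2, 0.3]
L
bwwwbbbbwggggwwwggggggggggggwwwgggwrrrrrr
bbbbbbbbwgggggggggggggggggggggggggwrrrrrr
bwwwwbbbwwgggwwwwggggggggggwwwwgggwrrrrrr
M
grrrwwwwrrrrrrrrrrrrrrrrkkyyyyykwyyyyyyyy
grrrrrrrrwwwwwrrrrrrrrrrrkyyyyyyyyyyyyyyy
grrrrrrrrrrrrrrrrwwwwrrrykyyyyyyyyyyyyyyy
R
gggggggggwggggwkrrrrrrrrrrrrrrrrrrrrrrrry
ggggggggggggggkkrrrrrrrrrrrrwwwwrrrrrrrry
ggggggwwwwwgggkkrrrrrrrrrrrrrrrrrrwwwwrrr
```

View pics/w4.png

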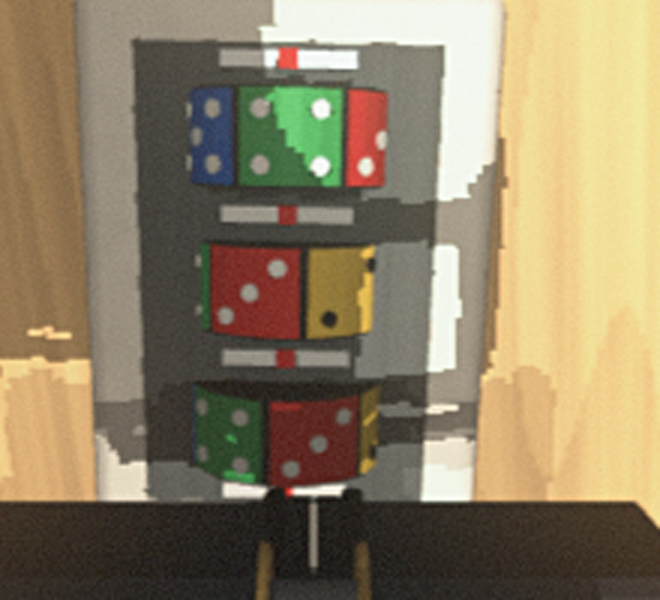

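Left shows 4 squarely: green centre at col 290, pointer at 288. Middle has its 3/2 boundary at 304 against a pointer at 287, so it needs about −18 mm more. Right has its 3/4 boundary at 266, so it needs about +46 mm. Right wheel next.

```bash
python3 -m pendant '[[0,-0.0165,0.03,0],[0,0,0.029,0],[0,0,0,0],[0,0,0.001,0],[0,0,0.001,0],[0,0,0,0],[0,0,0,0]]'|grep -E "ee_pos|ft_"
python3 -m pendant '[[0,0,0.001,0],[0,0,0,0],[0,0,0,0]]'|grep -E "ee_pos|ft_"
python3 -m pendant '[[0,0,0.001,0],[0,0,0,0],[0,0,0,0]]'|grep -E "ee_pos|ft_"
```

```text
ee_pos: [0.4909, -0.0049, 0.0914]
ft_force: [0.5, 0.3, 0.2]
ee_pos: [0.491, -0.005, 0.0902]
ft_force: [0.2, 0.7, 1.8]
ee_pos: [0.4911, -0.005, 0.0894]
ft_force: [-1.5, -0.0, 7.9]
```

```bash
python3 -m pendant '[[0,0,0.001,0],[0,0,0,0],[0,0,0,0]]'|grep -E "ee_pos|ft_"
```

```text
ee_pos: [0.4911, -0.005, 0.0887]
ft_force: [-3.5, -0.0, 12.4]
```

```bash
python3 -m pendant '[[0,0,-0.0006,0],[0,0.002,0,0],[0,0.002,0,0],[0,0.003,0,0],[0,0.003,0,0],[0,0,0,0]]'|grep -E "ee_pos|ft_";python3 -m pendant '[[0,0.003,0,0],[0,0.003,0,0],[0,0.003,0,0],[0,0.001,0,0],[0,0,0,0]]'|grep -E "ee_pos|ft_"
python3 -m pendant '[[0,0,-0.008,0],[0,-0.010,0,0],[0,-0.010,0,0],[0,0,0,0],[0,0,0.004,0],[0,0,0.002,0],[0,0,0.002,0],[0,0,0,0]]'|grep -E "ee_pos|ft_"
python3 -m pendant '[[0,0.002,0,0],[0,0.002,0,0],[0,0.003,0,0],[0,0.003,0,0],[0,0,0,0]]'|grep -E "ee_pos|ft_";python3 -m pendant '[[0,0.003,0,0],[0,0.003,0,0],[0,0.003,0,0],[0,0.001,0,0],[0,0,0,0]]'|grep -E "ee_pos|ft_"
python3 -m pendant '[[0,0,-0.009,0],[0,0,-0.03,0],[-0.034,-0.010,-0.030,0],[0,0,0,0],[0,0,0,0]]'|grep -E "time|ee_pos|ft_"
python3 look.py w5
```

```text
ee_pos: [0.5017, -0.006, 0.0894]
ft_force: [-1.6, 0.0, 12.4]
ee_pos: [0.5114, -0.0069, 0.0891]
ft_force: [0.5, -0.1, 8.0]
ee_pos: [0.4912, -0.0049, 0.0887]
ft_force: [-4.1, 1.4, 12.1]
ee_pos: [0.5023, -0.006, 0.0894]
ft_force: [-1.7, -0.0, 12.3]
ee_pos: [0.5119, -0.0069, 0.089]
ft_force: [0.1, -0.9, 8.3]
time: 18.13
ee_pos: [0.4999, -0.0377, 0.156]
ft_force: [-0.6, -0.0, -0.2]
L
bwwwbbbwwggggwwwgggggggggggwwwwwgggrrrrrw
bbbbbbbbwgggggggggggggggggggggggggwrrrrrr
bwwwwbbbwygggwwwwggggggggggwwwwgggwrrrrrr
M
grrrwwwrrrrrrrrrrrrrrrrrrkyyyyyyyyyyyyyyy
gyrrrrrrrwwwwwrrrrrrrrrrrwyyyyyyyyyyyyyyy
gyrrrrrrrrrrrrrrrwwwrrrrrwyyyyyyyyyyyyyyy
R
kkwbbbbwwbbbbbbbbbbbbwwwbbbbwggggggwggggg
kkkbbbbbbbbbbwwwwwbbbbbbbbbbwwggggggggggg
kkwbbbwwwwwbbbbbbbbbwwwwwbbbkwgggwwwwwggg
```

View pics/w5.png

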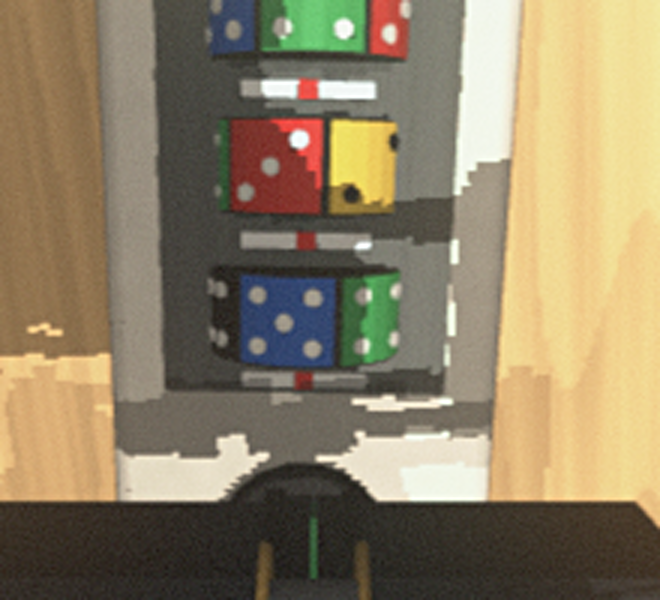

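Right now shows 5, but its blue centre (289) is left of the pointer (304), so it is about 0.2 rad short. It needs a +6 mm touch-up, then the middle needs −18 mm.

```bash
python3 -m pendant '[[0.034,-0.003,0.030,0],[0,0,0.03,0],[0,0,0,0],[0,0,0.0055,0],[0,0,0.002,0],[0,0,0.001,0],[0,0,0,0]]'|grep -E "ee_pos|ft_"
python3 -m pendant '[[0,0.001,0,0],[0,0.002,0,0],[0,0.002,0,0],[0,0.001,0,0],[0,0,0,0]]'|grep -E "ee_pos|ft_"
python3 -m pendant '[[0,0,-0.009,0],[0.019,0.003,0,0],[0.019,0.004,0,0],[0,0,0,0],[0,0,0.006,0],[0,0,0.002,0],[0,0,0,0],[0,0,0,0]]'|grep -E "time|ee_pos|ft_"
```

```text
ee_pos: [0.5, -0.0051, 0.09]
ft_force: [-2.1, 1.7, 7.7]
ee_pos: [0.5061, -0.0057, 0.0901]
ft_force: [-1.7, 1.1, 6.8]
time: 19.85
ee_pos: [0.5146, 0.0308, 0.0893]
ft_force: [-0.6, -0.6, -0.1]
```

```bash
python3 -m pendant '[[0,0,0.003,0],[0,0,0.0017,0],[0,0,0,0],[0,0,0,0]]'|grep -E "ee_pos|ft_"
python3 -m pendant '[[0,0,0.0008,0],[0,0,0,0],[0,0,0,0]]'|grep -E "ee_pos|ft_"
```

```text
ee_pos: [0.5149, 0.0316, 0.0847]
ft_force: [-0.2, 0.2, 1.2]
ee_pos: [0.5149, 0.0317, 0.084]
ft_force: [-1.2, -0.3, 3.9]
```

```bash
python3 -m pendant '[[0,0,0.0006,0],[0,-0.002,0,0],[0,-0.002,0,0],[0,-0.003,0,0],[0,-0.003,0,0],[0,0,0,0]]'|grep -E "ee_pos|ft_";python3 -m pendant '[[0,-0.003,0,0],[0,-0.003,0,0],[0,-0.0025,0,0],[0,0,0,0]]'|grep -E "ee_pos|ft_"
python3 -m pendant '[[0,0,-0.009,0],[0,0,-0.03,0],[-0.038,0.008,-0.030,0],[-0.034,0,0,0],[0,0,0,0],[0,0,0,0]]'|grep -E "time|ee_pos|ft_"
python3 look.py w6
```

```text
ee_pos: [0.5059, 0.0325, 0.0842]
ft_force: [0.1, -1.5, 8.1]
ee_pos: [0.4973, 0.0334, 0.0841]
ft_force: [0.8, -0.4, 7.0]
time: 21.77
ee_pos: [0.4977, -0.035, 0.1482]
ft_force: [-0.3, 1.0, 0.4]
L
bwwwwbbbwgggwwwwwggggggggggwwwwgggwrrrrrw
bbbbbbbbwgggggggggggggggggggggggggwyrrrrr
bwwwwbbbywgggwwwgggggggggggwwwwggggwrrrrr
M
rrrrrrrrwyyyykyyyyyyyyyyyyyyyyyyyywwwwwww
rrrrrrrrkyyyyyyyyyyyyyyyyyyyyyyyyywwwwwww
rwwwrrrrwyyyyyyyyyyyyyyyyyykwyyyyywwwwwww
R
kwwwwkwkkkbbbbwwwbbbbbbbbbbbbwwbbbbwggggg
kkkkkkwwkwbbbbbbbbbbwwwwwbbbbbbbbbbgggggg
wwwwwwkkkkbbbbwwwwbbbbbbbbbbwwwwbbbwgggww
```

View pics/w6.png

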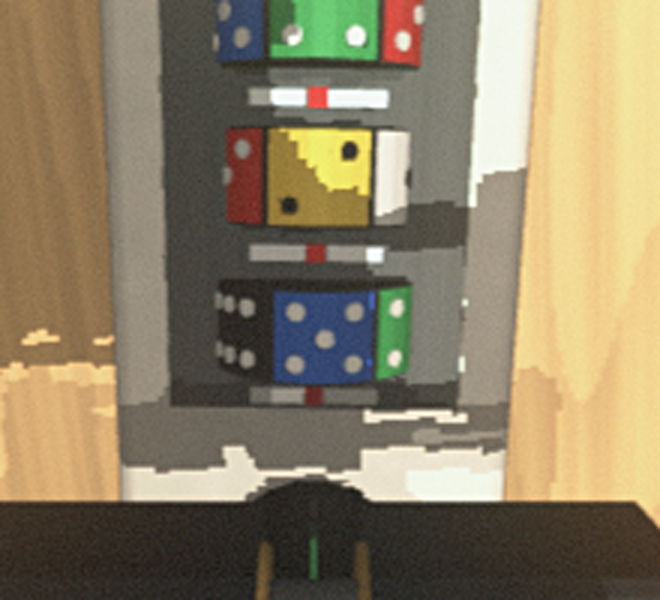

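Left and middle are square, within about 0.04 rad. Right's blue face is centred at 325 against a pointer at 314.5, so it is about 0.09 rad over. I'll nudge it back about 2 mm.

```bash
python3 -m pendant '[[0.029,0.002,0.02,0],[0,0,0.03,0],[0,0,0.005,0],[0,0,0.002,0],[0,0,0,0],[0,0,0,0]]'|grep -E "ee_pos|ft_"
python3 -m pendant '[[0,0,0.001,0],[0,0,0,0],[0,0,0,0]]'|grep -E "ee_pos|ft_"
```

```text
ee_pos: [0.5022, -0.0035, 0.091]
ft_force: [-0.5, 0.9, 1.0]
ee_pos: [0.5023, -0.0039, 0.0903]
ft_force: [-2.9, 3.4, 6.0]
```

```bash
python3 -m pendant '[[0,0,0.0003,0],[0,-0.001,0,0],[0,-0.0015,0,0],[0,0,0,0]]'|grep -E "ee_pos|ft_"
python3 -m pendant '[[0,0,-0.009,0],[0,0,-0.03,0],[-0.033,0,-0.020,0],[0,0,0,0],[0,0,0,0]]'|grep -E "time|ee_pos|ft_"
python3 look.py w7
```

```text
ee_pos: [0.5009, -0.0038, 0.0905]
ft_force: [2.4, 3.7, 5.2]
time: 23.32
ee_pos: [0.4975, -0.0392, 0.1499]
ft_force: [-0.5, 0.6, 0.2]
L
bwwwwbbbwggggwwwwgggggggggggwwwggggrrrrrw
bbbbbbbbwggggggggggggggggggggggggggrrrrrr
bwwwwbbbwggggwwwwggggggggggwwwwgggwyrrrrr
M
rrrrrrrywyyyykkyyyyyyyyyyyyyyyyyywwwwwwww
rrrrrrryyyyyyyyyyyyyyyyyyyyyyyyyyywwwwwww
ywwwrrrrwyyyyyyyyyyyyyyyyyywwwyyyywwwwwww
R
wwwwwkwkwbbbbbwwbbbbbbbbbbbbwwbbbbwgggggg
kkkkkkkkkbbbbbbbbbbbwwwwbbbbbbbbbbwgggggg
wwwwwkwkkbbbwwwwwbbbbbbbbbbwwwwwbbwwgggww
```

All three wheels are now square within about 0.05 rad. Pressing the button.

```bash
python3 -m pendant '[[-0.035,0.0005,0,0],[0,0,0.025,0],[0,0,0.025,0],[0,0,0.005,0],[0,0,0,0],[0,0,0,0]]'|grep -E "ee_pos|ft_"
python3 -m pendant '[[0,0,0.002,0],[0,0,0.002,0],[0,0,0.002,0],[0,0,0,0],[0,0,0,0]]'|grep -E "ee_pos|ft_"
```

```text
ee_pos: [0.4947, -0.0719, 0.0937]
ft_force: [-0.3, 0.4, -0.4]
ee_pos: [0.4956, -0.0719, 0.0879]
ft_force: [0.3, 1.6, 5.0]
```

```bash
python3 -m pendant '[[0,0,0.001,0],[0,0,0.0005,0],[0,0,0,0],[0,0,0,0]]'|grep -E "ee_pos|ft_"
```

```text
ee_pos: [0.4957, -0.0719, 0.0872]
ft_force: [-5.1, 2.9, 18.3]
```

The button is firmly bottomed, with 18 N on the housing. Lift away and verify.

```bash
python3 -m pendant '[[0,0,0,0],[0,0,-0.01,0],[0,0,-0.03,0],[0,0,-0.03,0],[0,0,0,0],[0,0,0,0],[0,0,0,0]]'|grep -E "time|ee_pos|ft_"
python3 look.py w8
python3 - <<'E'
from bench import r
from h import *
cv2.imwrite("pics/t9.png",cv2.resize(r.camera("scene")["img"][100:320,200:480],None,fx=2.5,fy=2.5)[:,:,::-1])
E
```

```text
time: 25.2
ee_pos: [0.4946, -0.0721, 0.1555]
ft_force: [0.2, 0.5, 0.0]
L
bwwwwbbbwgggwwwwwggggggggggwwwwggggwrrrrw
bbbbbbbbwggggggggggggggggggggggggggrrrrrr
-----------------------------------------
M
rrrrrrrywyyyyyyyyyyyyyyyyyyyyyyyyywwwwwww
rrrrrrrwyyyyyyyyyyyyyyyyyyyyyyyyyywwwwwww
rwwwwrryyyyyyyyyyyyyyyyyyyywwwyyyywwwwwww
R
wwwwwkwwwwbbbwwwbbbbbbbbbbbbwwbbbbwwggggw
wwwkwwwwwwbbbbbbbbbbwwwwbbbbbbbbbbbwggggg
wwwwwwkwkwbbbwwwwbbbbbbbbbbwwwwwbbbggggww
```

View pics/t9.png

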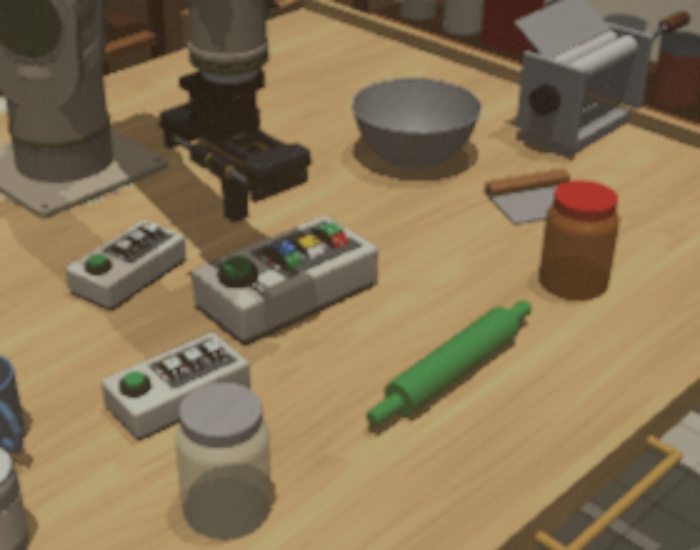

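The wheels show green 4, yellow 2 and blue 5. The arm is clear and the bystanders look untouched.

```bash
python3 -c "
from bench import r
print(r.close_job())"
```

```text
the job is handed in; nothing more can be done
None
```

The wheels are set to 4, 2, 5, each within about 0.06 rad of square by the wrist camera; the start button was pressed to its stop (18 N) and released, wheel force readings stayed under 13 N, and the job was handed in at about 25 s with no verdict returned.

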